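Dock the test carriage and seat the bayonet collar

TASK

On the test fixture, first push the carriage along its rails towards the grey end block until the spring detent engages and it stands against the block. Then turn the knurled collar clockwise (seen from above) while feeling downwards until its hidden keyway drops over the pin, push the collar fully home against its spring, and finish while still holding it pushed home with the fingers: do not let go. Do not disturb the solder spool, the tape roll or the screwdriver lying round the fixture.

Things in the scene. Friction and masses are not known exactly. Their poses are not given: they have to be found in the camera images.
- fixture: fixed grey-painted base plate, 130 (x) x 340 (y) x 12 mm, with a grey plastic end block (90 x 36 mm, top 57 mm above the bench) at its +y end and a small dark detent housing on its +x side (top 34 mm above the bench). Origin: centre of the underside, on the bench; x across, y along the rails towards the end block, z up. Turned up to 0.45 rad either way at the start
- tab_back (a point): middle of the back face of the carriage's push tab: steel, 40 (fixture x) x 12 (fixture y) mm, 30 to 70 mm above the bench, at the carriage's end away from the end block. This point is 50 mm above the bench, axes as the fixture's. Push it towards fixture +y. The carriage plate is 70 x 150 mm, top 30 mm above the bench; the collar's axis is 84 mm ahead (+y) of this point
- carriage (a joint): travel of the carriage along fixture +y, m: at the start 0 to 0.03; 0.065 against the end block with the detent engaged. Friction about 1.5 N; about 11 N is needed over the detent's hump in the last 14 mm, after which the detent keeps it at the block
- collar_top (a point): centre of the knurled collar's upper face, on its upright axis (does not turn with it), 80 mm above the bench when up; axes as the fixture's. The collar has one hidden keyway, at an angle that is not told: a clockwise turn (from above) of 0.4 to 1.4 rad from the start brings it over the pin; it can drop within about 0.15 rad either side
- collar: knurled aluminium collar, round, 50 mm outside diameter, 28 mm high, on a steel barrel (28 mm diameter) that stands 10 mm out of its top. Origin: centre of its underside, 52 mm above the bench when up. Grip it across its diameter from above; 22 mm of room under it. It looks the same all round, turns with little friction and stays at the angle where it is left
- sleeve (a joint): how far the collar is pressed down, m: 0 up (a spring lifts it: about 2 N at the top, 6 N when home); it stops on the pin at 0.0025 to 0.0035 when pressed with the keyway not over the pin; 0.010 fully home. It springs up again when let go
- spool: solder spool with dark blue flanges, 56 mm diameter, 42 mm high, standing on the bench on the fixture's far side (+x); origin under its centre; bystander
- tape_roll: roll of black tape, 62 mm diameter, 19 mm high, lying on the bench on the robot's side of the fixture; origin under its centre; bystander
- driver: screwdriver with a red handle, 189 mm long along its y, 27 mm high, lying on the bench on the fixture's far side (+x), along it; origin under its centre; bystander

How it is judged:
By the outcome, as a careful person would: the job done as asked, in the order asked, and still so for the second after the job is handed in, while the arm keeps its last pose, push and grip.
It also fails if it takes over 54 s, if anything falls off the work surface, if the arm or the gripper's body presses on something with over 40 N, if the wrist force passes 120 N, or if a joint passes its speed limit or range.

ROBOT

A 7-joint arm with a two-finger parallel gripper is mounted at the origin on a cart in front of the work surface, level with it; the furniture and walls round the work are solid. World frame = base frame: x ahead of the robot, y to its left, z up, the work surface at z = 0. Lengths are in m, angles in rad, forces in N, time in s.
With the tool pointing down it reaches from about 0.425 to 1.025 m from the base axis. Payload 9.4 kg.
Tool frame: the origin (TCP) lies between the finger pads; the fingertips stand 11 mm ahead of it and the grasp point (between the pads) lies 8 mm behind it (ctrl.tcp_to_tips is the distance from the TCP to the fingertips, in m); z points along the fingers, y is the line along which they close (so a half turn about z gives the same grasp; the last joint's range is limited). The gripper opens to 85 mm and grips with 20 to 120 N. Pads are 22 mm wide; open, the fingers measure 114 mm over their backs; the gripper's body (76 mm by 85 mm) begins 54 mm behind the grasp point. The pads swing forward as they close: fully open they stand 13 mm farther back than shut.
Start: joints at [1.137, 0.599, -0.003, 1.599, 0.002, 0.943, -0.08], TCP at [0.253, -0.679, 0.242] pointing down, gripper open.
Joint ranges: [-2.57, 2.57], [-0.35, 1.97], [-1.29, 1.29], [0.11, 2.56], [-1.05, 4.19], [0.11, 1.86], [-2.63, 2.63]. Speed limits (rad/s): [2.22, 2.22, 3.01, 3.01, 3.14, 3.14, 3.14].

INTERFACE

Orientations are given as a unit quaternion [x, y, z, w].
In Python, from station import ctrl gives the robot as it stands. The module is installed in compiled form; this text tells all that it offers.
- The arm moves only by the tool step_arm, never from a script. Its argument "steps" is a list of rows, each a list of 7 numbers: the shift along the tool's x, y, z in units of 60 mm (1.0 is 60 mm), then the turn, a rotation vector about the tool's x, y, z in units of 10 degrees (1.0 is 10 degrees), then the opening, from 0 (shut) to 1 (fully open). In form: [[tx, ty, tz, rx, ry, rz, claw], ...]. A call has 1 to 8 rows; each row is the pose to reach, as a shift and turn from the pose commanded when the call began, along the tool's axes at that moment; what a row does not reach only later rows make up. A row lasts 1/8 s, in which the tool goes at most 62.5 mm and 10.7 degrees, less where a joint would pass 70% of its speed; a pose out of reach is approached as far as the arm can. A call with a gripper value outside its range is refused whole. The fingers move at their own pace and stop on an object; "force" is the grip in N (left out, the last holds). Time passes only in rows, so rows that repeat a pose let the fingers close. It gives the time, the measured TCP pose, the force, the opening and the grip force at its end, in the units of the state.
- ctrl.sense(): the state, without advancing time (a new reading comes with each control period).
- ctrl.snapshot(name): name is "side" or "top"; returns a dict with "color" (400x640x3 uint8, blue, green, red), "range_z" (400x640 float32, m along the optical axis (not along the pixel's ray), 0 where there is no reading), "intrinsics" (3x3 intrinsics, pixels), "R" (3x3) and "t" (3): a world point X has camera coordinates R X + t. Camera axes: x right, y down, z forward; pixel columns grow to the right and rows downward; lengths in m; the calibration is good to about 2 mm. A picture is of the moment at which its call begins.
- ctrl.hand_in(): hands the job in; it is judged then, once.
Trained networks look in a picture, given as the dict that the camera call returned (one of the last four; its "shot" number tells which), for a name from the list of things; names that differ only in an ending like _2 or _b are one class to them, and where a whole thing is asked for, a point or a joint stands for the part that bears it (a point fixed in the world has none). Each returns a list of dicts, best first, with "confidence" (0 to 1); they miss things now and then, are a little off and sometimes report something else, mostly with a low value. They report only what shows in the picture. A call takes as long as a camera call.
- ctrl.silhouettes(picture, query): "pixels" (400x640 bool, what is visible of it) and "extent" ([left, top, right, bottom] in pixels, round what is visible of it).
- ctrl.tip_of(picture, query): "position" ([row, column] in pixels: a listed point, or the origin of a listed thing).
The state is a dict: "clock": time; "joint_positions": joint angles; "joint_velocities": joint speeds; "effort": joint torques, N m; "eef_pos": TCP position; "tool_rot": TCP orientation; "wrist_force": force on the tool from outside, world axes, zero at the start; "torque": the same for the moment, N m; "finger_gap": finger opening in m; "finger_force": force on a finger pad.
Only numpy, scipy, OpenCV 4.12 (cv2) and the standard library are available. Lean on these libraries where they do the work, as an engineer would, in place of code of your own. Each camera call takes 0.05 s, during which the arm holds its last target. There are 200 camera calls.

## Working session

There is one attempt and no reset: what is moved stays moved. The work goes in short steps, Python scripts to look and compute and a tool call to move; the robot and the scene stay as the last step left them, time stands still between calls to the robot, and variables do not carry over. Pictures are saved under pics/ and viewed, at most 10 in all, crops included, and the job is handed in when it is done.

Besides the shell and the picture viewer there is one more tool, called after "Call:" in YAML: its name, and indented under it one key for each argument. step_arm: Moves the arm, as the interface text tells. Its arguments: {"type":"object","properties":{"steps":{"type":"array"},"force":{"type":"number"}},"required":["steps"]}

```bash
mkdir -p pics; cat > h.py <<'E'
import numpy as np, cv2
from station import ctrl
from scipy.spatial.transform import Rotation as Ro
def ray(p,rc,z):
    "intersect pixel ray with world height z"
    K,R,t=map(np.asarray,(p["intrinsics"],p["R"],p["t"]))
    c=-R.T@t; d=R.T@np.linalg.solve(K,[rc[1],rc[0],1.]); return c+d*(z-c[2])/d[2]
def cloud(p,mask):
    K,R,t=map(np.asarray,(p["intrinsics"],p["R"],p["t"]))
    v,u=np.nonzero(mask&(p["range_z"]>0)); Z=p["range_z"][v,u]
    return (np.linalg.solve(K,np.vstack([u*Z,v*Z,Z])).T-t)@R
E
python3 - <<'E'
from h import *
s=ctrl.sense(); print({k:np.round(v,3) for k,v in s.items()}, ctrl.tcp_to_tips)
for n in("top","side"):
    p=ctrl.snapshot(n); cv2.imwrite(f"pics/{n}0.png",p["color"])
    print(n,"cam",np.round(-np.asarray(p["R"]).T@p["t"],3))
    for q,z in(("tab_back",.05),("collar_top",.08),("collar",.052),("fixture",0),("spool",0),("tape_roll",0),("driver",0)):
        for d in ctrl.tip_of(p,q)[:2]: print(q,np.round(d["position"],1),round(d["confidence"],2),np.round(ray(p,d["position"],z),4))
E
```

```text
{'clock': np.float64(0.0), 'joint_positions': array([ 1.137,  0.6  , -0.003,  1.6  ,  0.002,  0.943, -0.08 ]), 'joint_velocities': array([-0.001,  0.002,  0.002, -0.001, -0.001, -0.   , -0.001]), 'effort': array([-1.0000e-03, -7.7645e+01,  1.5650e+00, -2.5800e+01,  1.2000e-02,
        9.0000e-03, -0.0000e+00]), 'eef_pos': array([ 0.253, -0.679,  0.241]), 'tool_rot': array([ 0.984,  0.177, -0.   , -0.001]), 'wrist_force': array([-0.446, -0.511,  0.74 ]), 'torque': array([ 0.016, -0.048, -0.007]), 'finger_force': np.float64(0.0), 'finger_gap': np.float64(0.085)} 0.011
top cam [0.506 0.037 0.927]
tab_back [186.5 350.2] 0.72 [ 0.5998 -0.0014  0.05  ]
collar_top [194.4 305.5] 0.76 [0.5804 0.0839 0.08  ]
collar [188.9 309.1] 0.57 [0.5937 0.0787 0.052 ]
collar [139.3 333.9] 0.3 [0.6924 0.0318 0.052 ]
fixture [194.7 317.8] 0.85 [0.5872 0.063  0.    ]
spool [149.  260.9] 0.72 [0.681  0.1833 0.    ]
tape_roll [257.7 270.7] 0.82 [0.4565 0.1571 0.    ]
driver [138.2 330.1] 0.75 [0.7057 0.0394 0.    ]
side cam [ 0.264 -0.568  0.596]
tab_back [235.5 347.3] 0.92 [0.6023 0.005  0.05  ]
collar_top [200.6 321.5] 0.94 [0.5874 0.0971 0.08  ]
collar [210.5 321.8] 0.63 [0.5899 0.0992 0.052 ]
fixture [237.6 326.5] 0.75 [0.5884 0.069  0.    ]
spool [197.6 346.4] 0.92 [0.6994 0.188  0.    ]
tape_roll [227.1 253.2] 0.88 [0.4543 0.1662 0.    ]
driver [232.2 381.5] 0.85 [0.7083 0.0377 0.    ]
driver [229.8 254.1] 0.17 [0.4532 0.1563 0.    ]
```

```bash
python3 - <<'E'
from h import *
from scipy.optimize import least_squares
p=ctrl.snapshot("top"); im=cv2.resize(p["color"][100:300,200:440],None,fx=3,fy=3); cv2.imwrite("pics/t1.png",im)
q=ctrl.snapshot("side"); im=cv2.resize(q["color"][120:320,200:440],None,fx=3,fy=3); cv2.imwrite("pics/s1.png",im)
for n,c in(("top",p),("side",q)):
    P=cloud(c,np.ones((400,640),bool))
    near=np.linalg.norm(P[:,:2]-[.585,.07],axis=1)<.25
    for lo,hi in((.008,.016),(.025,.034),(.053,.061),(.066,.074),(.076,.084),(.086,.094)):
        m=P[near&(P[:,2]>lo)&(P[:,2]<hi)]
        if len(m)<5: print(n,lo,len(m));continue
        r=cv2.minAreaRect((m[:,:2]*1000).astype(np.float32)); print(n,lo,len(m),np.round(np.median(m,0),4),np.round(r[0],1),np.round(r[1],1),round(r[2],1))
    for k in("fixture","collar","tab_back"):
        S=ctrl.silhouettes(c,k)
        for d in S[:1]:
            C=cloud(c,d["pixels"]); print(k,round(d["confidence"],2),d["extent"],len(C),np.round(np.percentile(C,[2,50,98],axis=0),3).tolist())
E
```

```text
top 0.008 9503 [0.6288 0.0901 0.0121] [654.3  90. ] [357.  419.1] 25.2
top 0.025 2138 [0.5882 0.0744 0.0294] [625.  114.3] [177.7 221.3] 9.1
top 0.053 859 [0.5659 0.2056 0.0563] [678.6 148.7] [275.3 221.8] 16.7
top 0.066 145 [0.5969 0.0076 0.0691] [699.1  82.2] [272.3 109.8] 14.4
top 0.076 335 [0.5845 0.0829 0.0797] [692.5 112.3] [269.8  47.6] 15.0
top 0.086 164 [0.5857 0.0843 0.0898] [585.6  84.1] [25.5 26.4] 45.6
fixture 0.76 [230.7, 151.0, 403.9, 234.8] 10452 [[0.515, -0.098, 0.008], [0.586, 0.064, 0.013], [0.662, 0.219, 0.082]]
collar 0.7 [293.4, 179.0, 318.0, 205.9] 208 [[0.562, 0.061, 0.074], [0.581, 0.081, 0.079], [0.606, 0.106, 0.082]]
tab_back 0.71 [274.8, 171.1, 351.7, 219.2] 2559 [[0.549, 0.002, 0.026], [0.585, 0.071, 0.03], [0.625, 0.142, 0.091]]
side 0.008 5387 [0.6035 0.0086 0.0125] [652.9  90.5] [359.3 420.5] 25.4
side 0.025 1196 [0.5732 0.072  0.0302] [627.  119.4] [181.9 231.6] 11.1
side 0.053 549 [0.5739 0.1943 0.0572] [679. 143.] [277.2 231.5] 16.5
side 0.066 205 [0.5951 0.06   0.0696] [695.5  86.1] [280.9 100.2] 20.0
side 0.076 212 [0.5792 0.0736 0.0803] [691.2 112.1] [273.6  63.4] 12.7
side 0.086 117 [0.5844 0.0818 0.0904] [697.4 111.5] [261.2  35.3] 15.2
fixture 0.61 [263.4, 180.3, 406.0, 299.5] 7229 [[0.513, -0.105, 0.008], [0.575, 0.025, 0.013], [0.661, 0.21, 0.082]]
collar 0.91 [312.1, 197.9, 333.4, 222.9] 339 [[0.559, 0.058, 0.054], [0.574, 0.066, 0.072], [0.604, 0.098, 0.082]]
tab_back 0.97 [295.7, 197.8, 358.0, 256.0] 2023 [[0.545, -0.005, 0.013], [0.577, 0.062, 0.032], [0.627, 0.14, 0.091]]
```

View pics/t1.png

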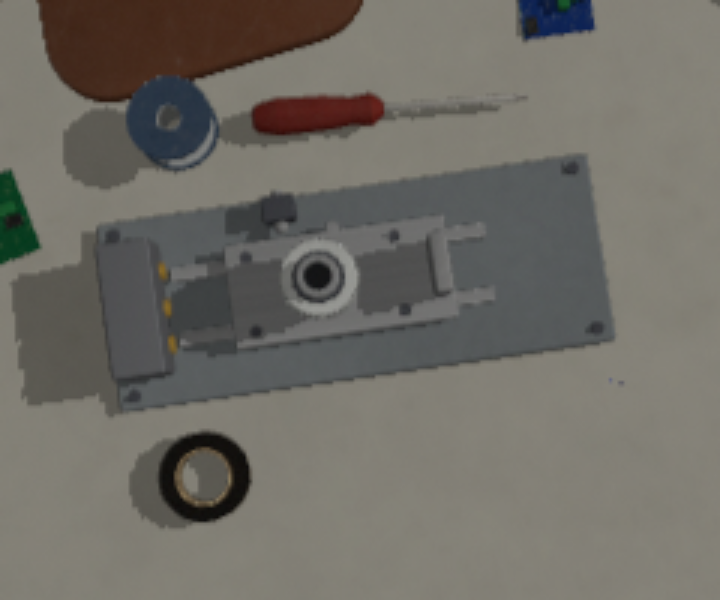

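View pics/s1.png

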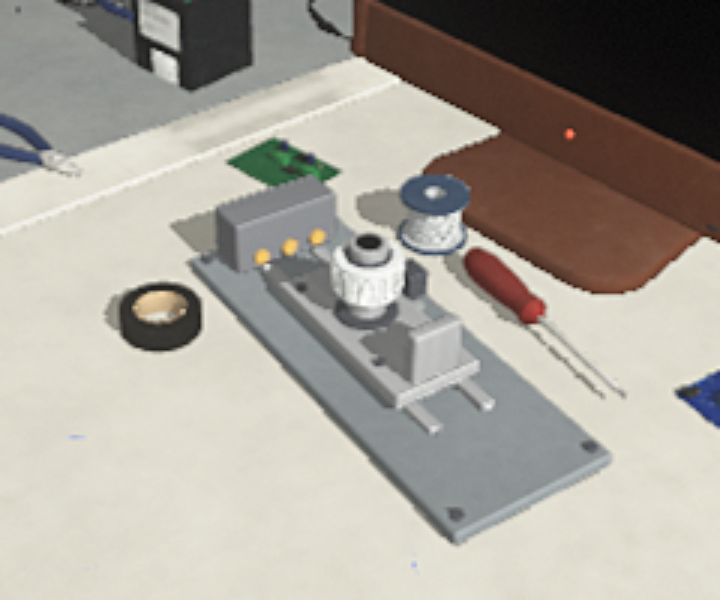

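```bash
python3 - <<'E'
from h import *
p=ctrl.snapshot("top"); q=ctrl.snapshot("side")
C=[ray(p,(100+y/3,200+x/3),.012) for x,y in((585,155),(612,340),(97,225),(122,408))]
C=np.array(C);print(np.round(C,3).tolist(),C.mean(0))
c0,y0=np.array([.588,.065]),.144
for n,c in(("top",p),("side",q)):
    P=cloud(c,np.ones((400,640),bool))
    L=(P[:,:2]-c0)@np.array([[np.cos(y0),-np.sin(y0)],[np.sin(y0),np.cos(y0)]])
    for nm,lo,hi,x,y in(("plate",.009,.015,.08,.2),("carr",.027,.033,.045,.14),("block",.054,.06,.07,.19),("tab",.066,.073,.06,.09),("collar",.076,.084,.06,.09),("barrel",.087,.093,.06,.09)):
        m=P[(P[:,2]>lo)&(P[:,2]<hi)&(abs(L[:,0])<x)&(abs(L[:,1])<y)]
        if nm=="collar": m=m[np.linalg.norm(m[:,:2]-[.585,.084],axis=1)<.04]
        if nm=="tab": m=m[m[:,1]<.03]
        r=cv2.minAreaRect((m[:,:2]*1000).astype(np.float32)); print(n,nm,len(m),np.round(r[0],1),np.round(r[1],1),round(r[2],1))
E
```

```text
[[0.677, -0.094, 0.012], [0.551, -0.112, 0.012], [0.624, 0.239, 0.012], [0.5, 0.218, 0.012]] [0.58788082 0.06247778 0.012     ]
top plate 5832 [589.   63.2] [129.8 339.2] 9.2
top carr 1804 [587.3  94.9] [ 82.8 195.6] 10.9
top block 774 [581.1 115.4] [ 89.7 221.2] 9.7
top tab 118 [598.4   7. ] [39.  11.7] 7.7
top collar 340 [586.   84.1] [47.6 47.4] 0.7
top barrel 158 [586.   83.6] [26.7 24.4] 1.1
side plate 3917 [586.9  62.2] [131.1 341.6] 9.3
side carr 916 [583.1  94.6] [ 84.3 199.1] 9.5
side block 453 [574.2 112. ] [ 89.  229.5] 6.8
side tab 93 [595.8   5.2] [38.7 12.9] 10.1
side collar 181 [582.3  80.7] [43.7 48. ] 58.4
side barrel 92 [584.   82.8] [27.7 24.9] 65.6
```

```bash
cat >> h.py <<'E'
YAW=.16; FX=np.array([np.cos(YAW),np.sin(YAW),0]); FY=np.array([-np.sin(YAW),np.cos(YAW),0])
def to(pos,toolyaw):
    s=ctrl.sense(); R=Ro.from_quat(s["tool_rot"]); x=R.as_matrix()
    T=Ro.from_matrix(np.array([[np.cos(toolyaw),np.sin(toolyaw),0],[np.sin(toolyaw),-np.cos(toolyaw),0],[0,0,-1]]))
    print("shift",np.round(x.T@(np.asarray(pos)-s["eef_pos"])/.06,3),"turn",np.round(np.degrees((R.inv()*T).as_rotvec())/10,3),"q",np.round(s["joint_positions"],2))
E
python3 - <<'E'
from h import *
to([.6054,-.039,.18],YAW+np.pi/2)
E
```

```text
shift [ 9.228 -7.949  1.038] turn [-0.    -0.    -7.872] q [ 1.14  0.6  -0.    1.6   0.    0.94 -0.08]
```

Call:
step_arm:
  steps:
    - [9.23, -7.95, 1.04, 0, 0, -7.87, 0]
    - [9.23, -7.95, 1.04, 0, 0, -7.87, 0]
    - [9.23, -7.95, 1.04, 0, 0, -7.87, 0]
    - [9.23, -7.95, 1.04, 0, 0, -7.87, 0]
    - [9.23, -7.95, 1.04, 0, 0, -7.87, 0]
    - [9.23, -7.95, 1.04, 0, 0, -7.87, 0]
    - [9.23, -7.95, 1.04, 0, 0, -7.87, 0]
    - [9.23, -7.95, 1.04, 0, 0, -7.87, 0]
  force: 40

```text
clock: 2.3
eef_pos: [0.4942, -0.2414, 0.1999]
tool_rot: [0.647, 0.762, 0.0, 0.0]
wrist_force: [0.6, -0.4, -0.3]
finger_gap: -0.0002
finger_force: 0.0
```

```bash
python3 - <<'E'
from h import *
to([.6054,-.039,.18],YAW+np.pi/2); print(ctrl.sense()["eef_pos"])
E
```

```text
shift [3.028 2.375 0.332] turn [0.004 0.002 0.016] q [ 0.64  0.47 -0.4   2.03  0.28  0.69  0.22]
[ 0.49421779 -0.24138711  0.19986405]
```

Call:
step_arm:
  steps:
    - [3.03, 2.38, 0.33, 0, 0, 0, 0]
    - [3.03, 2.38, 0.33, 0, 0, 0, 0]
    - [3.03, 2.38, 0.33, 0, 0, 0, 0]
    - [3.03, 2.38, 0.33, 0, 0, 0, 0]
    - [3.03, 2.38, 0.33, 0, 0, 0, 0]
    - [3.03, 2.38, 1.3, 0, 0, 0, 0]
    - [3.03, 2.38, 2.0, 0, 0, 0, 0]
    - [3.03, 2.38, 2.5, 0, 0, 0, 0]

```text
clock: 3.3
eef_pos: [0.6045, -0.0421, 0.048]
tool_rot: [0.649, 0.761, -0.001, -0.0]
wrist_force: [0.3, -0.5, -0.4]
finger_gap: -0.0001
finger_force: 0.0
```

```bash
python3 - <<'E'
from h import *
c=np.array([.599,.0006,.05])
to(c-.011*FY,YAW+np.pi/2); s=ctrl.sense();print(s["eef_pos"],s["wrist_force"])
p=ctrl.snapshot("side"); im=cv2.resize(p["color"][120:320,200:440],None,fx=3,fy=3); cv2.imwrite("pics/s2.png",im)
E
```

```text
shift [ 0.533  0.022 -0.033] turn [-0.01   0.002 -0.009] q [ 0.15  0.73 -0.27  2.    0.41  0.46 -0.26]
[ 0.60449142 -0.04205328  0.04801855] [ 0.31624536 -0.52901344 -0.43238407]
```

View pics/s2.png

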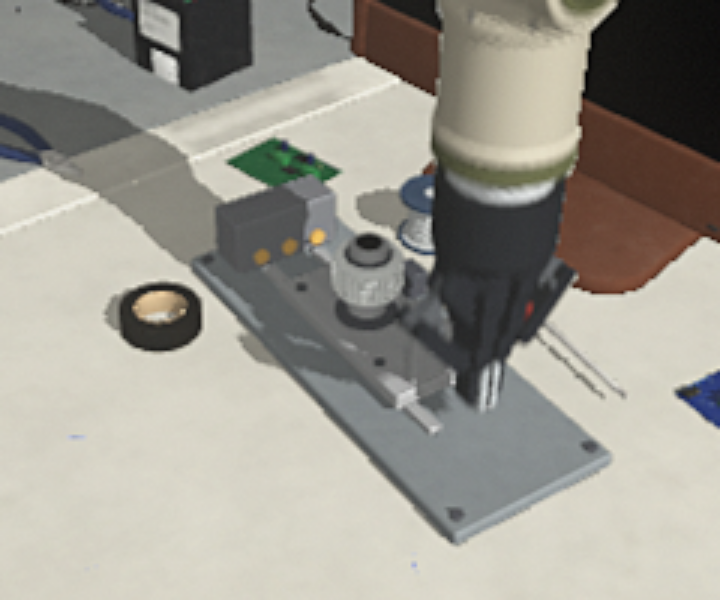

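Call:
step_arm:
  steps:
    - [0.3, 0.02, -0.03, 0, 0, 0, 0]
    - [0.45, 0.02, -0.03, 0, 0, 0, 0]
    - [0.55, 0.02, -0.03, 0, 0, 0, 0]
    - [0.65, 0.02, -0.03, 0, 0, 0, 0]
    - [0.75, 0.02, -0.03, 0, 0, 0, 0]
    - [0.85, 0.02, -0.03, 0, 0, 0, 0]
    - [0.95, 0.02, -0.03, 0, 0, 0, 0]
    - [1.0, 0.02, -0.03, 0, 0, 0, 0]

```text
clock: 4.35
eef_pos: [0.5971, 0.0176, 0.0515]
tool_rot: [0.649, 0.761, -0.001, 0.0]
wrist_force: [2.6, -10.8, 3.0]
finger_gap: -0.0001
finger_force: 5.4
```

Call:
step_arm:
  steps:
    - [0.05, 0, 0, 0, 0, 0, 0]
    - [0.1, 0, 0, 0, 0, 0, 0]
    - [0.15, 0, 0, 0, 0, 0, 0]
    - [0.2, 0, 0, 0, 0, 0, 0]

```text
clock: 4.85
eef_pos: [0.5951, 0.0302, 0.0515]
tool_rot: [0.649, 0.761, -0.0, 0.0]
wrist_force: [3.2, -11.5, 1.1]
finger_gap: -0.0002
finger_force: 5.5
```

Call:
step_arm:
  steps:
    - [0.05, 0, 0, 0, 0, 0, 0]
    - [0.1, 0, 0, 0, 0, 0, 0]
    - [0.15, 0, 0, 0, 0, 0, 0]

```text
clock: 5.22
eef_pos: [0.5949, 0.0304, 0.0516]
tool_rot: [0.651, 0.759, -0.004, 0.003]
wrist_force: [9.7, -34.2, 2.7]
finger_gap: 0.0001
finger_force: 17.6
```

```bash
python3 - <<'E'
from h import *
s=ctrl.sense();d=s["eef_pos"]-[.588,.0628,0];print(d@FX,d@FY,s["wrist_force"])
p=ctrl.snapshot("top")
P=cloud(p,np.ones((400,640),bool)); near=np.linalg.norm(P[:,:2]-[.577,.13],axis=1)<.045
for lo,hi in((.076,.084),(.087,.093)):
    m=P[near&(P[:,2]>lo)&(P[:,2]<hi)]
    if len(m)>5: print(len(m),cv2.minAreaRect((m[:,:2]*1000).astype(np.float32)))
E
```

```text
0.0016702605561315495 -0.03308234422454154 [  9.6869065  -34.24665767   2.74530548]
335 ((579.6737060546875, 124.09425354003906), (46.567256927490234, 48.43253707885742), 82.27570343017578)
155 ((578.8975830078125, 123.755126953125), (26.200895309448242, 24.5789852142334), 89.79859161376953)
```

Call:
step_arm:
  steps:
    - [-0.3, 0, 0, 0, 0, 0, 0]
    - [-0.6, 0, 0, 0, 0, 0, 0]
    - [-0.6, 0, -1.0, 0, 0, 0, 0.6]
    - [-0.6, 0, -2.0, 0, 0, 0, 0.95]
    - [-0.6, 0, -2.0, 0, 0, 0, 0.95]

```text
clock: 5.9
eef_pos: [0.6016, 0.0046, 0.176]
tool_rot: [0.648, 0.761, 0.003, 0.002]
wrist_force: [0.5, 0.4, -0.7]
finger_gap: 0.0544
finger_force: 0.0
```

```bash
python3 - <<'E'
from h import *
s=ctrl.sense();print(s["eef_pos"],s["wrist_force"],s["finger_gap"])
im=[]
C=[]
for n in("top","side"):
    p=ctrl.snapshot(n); im.append(cv2.resize(p["color"][140:280,210:340] if n=="top" else p["color"][160:300,250:380],None,fx=3,fy=3))
    P=cloud(p,np.ones((400,640),bool)); near=np.linalg.norm(P[:,:2]-[.579,.124],axis=1)<.045
    for lo,hi in((.076,.084),(.087,.093)):
        m=P[near&(P[:,2]>lo)&(P[:,2]<hi)]
        if len(m)>5: print(n,len(m),cv2.minAreaRect((m[:,:2]*1000).astype(np.float32)),np.median(m[:,2]))
    for q,z in(("tab_back",.05),("collar_top",.08)):
        for d in ctrl.tip_of(p,q)[:1]: print(q,round(d["confidence"],2),np.round(ray(p,d["position"],z),4))
cv2.imwrite("pics/c3.png",np.hstack(im))
to([.5785,.124,.13],YAW+np.pi/2)
E
```

```text
[0.60163654 0.00457204 0.1759505 ] [ 0.53394964  0.39992463 -0.6578199 ] 0.054368694664781676
top 343 ((579.7723999023438, 123.87272644042969), (47.920677185058594, 47.634422302246094), 1.2399189472198486) 0.07957737027963946
top 163 ((578.84130859375, 123.75593566894531), (24.620820999145508, 26.41221046447754), 0.5371590256690979) 0.08979037378228562
tab_back 0.94 [0.5896 0.0394 0.05  ]
side 169 ((576.5731811523438, 121.67281341552734), (45.579307556152344, 47.252281188964844), 67.58578491210938) 0.08031759341438631
side 80 ((577.2804565429688, 123.81546020507812), (27.72766876220703, 25.666400909423828), 67.73092651367188) 0.09045617303901667
tab_back 0.92 [0.5995 0.0468 0.05  ]
collar_top 0.71 [0.5841 0.132  0.08  ]
shift [ 2.027 -0.012  0.67 ] turn [-0.014 -0.003  0.   ] q [ 0.15  0.56 -0.36  1.94  0.3   0.69 -0.24]
```

View pics/c3.png

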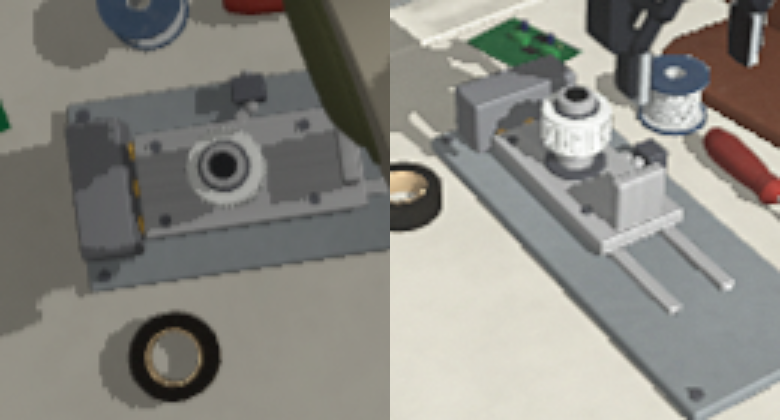

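Call:
step_arm:
  steps:
    - [1.0, -0.01, 0.1, 0, 0, 0, 1]
    - [2.03, -0.01, 0.67, 0, 0, 0, 1]
    - [2.03, -0.01, 0.67, 0, 0, 0, 1]
    - [2.03, -0.01, 0.67, 0, 0, 0, 1]

```text
clock: 6.7
eef_pos: [0.5788, 0.1246, 0.1301]
tool_rot: [0.648, 0.762, -0.001, -0.001]
wrist_force: [-1.2, -1.2, 0.8]
finger_gap: 0.0854
finger_force: 0.0
```

```bash
python3 - <<'E'
from h import *
s=ctrl.sense();print(s["eef_pos"],s["finger_gap"])
to([.5787,.1238,.060],YAW+np.pi/2)
E
```

```text
[0.57880945 0.12459441 0.13010983] 0.0853978112418726
shift [-1.200e-02 -1.000e-03  1.169e+00] turn [-0.014  0.002  0.009] q [-0.09  0.6  -0.33  1.99  0.33  0.6  -0.47]
```

Call:
step_arm:
  steps:
    - [-0.01, 0, 0.6, 0, 0, 0, 1]
    - [-0.01, 0, 1.0, 0, 0, 0, 1]
    - [-0.01, 0, 1.17, 0, 0, 0, 1]
    - [-0.01, 0, 1.17, 0, 0, 0, 0.3]
    - [-0.01, 0, 1.17, 0, 0, 0, 0.3]
    - [-0.01, 0, 1.17, 0, 0, 0, 0.3]
    - [-0.01, 0, 1.17, 0, 0, 0, 0.3]
    - [-0.01, 0, 1.17, 0, 0, 0, 0.3]
  force: 50

```text
clock: 7.7
eef_pos: [0.5786, 0.1229, 0.0618]
tool_rot: [0.649, 0.761, -0.001, -0.0]
wrist_force: [-4.4, -0.8, 2.6]
finger_gap: 0.0477
finger_force: 52.2
```

Call:
step_arm:
  steps:
    - [0, 0, 0.04, 0, 0, 0, 0.3]
    - [0, 0, 0.08, 0, 0, 0, 0.3]
    - [0, 0, 0.08, 0, 0, 0, 0.3]

```text
clock: 8.07
eef_pos: [0.5787, 0.1229, 0.059]
tool_rot: [0.649, 0.761, -0.001, 0.001]
wrist_force: [-11.4, -3.7, 28.6]
finger_gap: 0.0479
finger_force: 54.7
```

Call:
step_arm:
  steps:
    - [0, 0, -0.03, 0, 0, 0, 0.3]
    - [0, 0, -0.03, 0, 0, 0, 0.3]

```text
clock: 8.32
eef_pos: [0.5787, 0.1229, 0.0598]
tool_rot: [0.649, 0.761, -0.001, 0.0]
wrist_force: [-8.9, -2.2, 13.7]
finger_gap: 0.0478
finger_force: 53.2
```

Call:
step_arm:
  steps:
    - [0, 0, 0, 0, 0, 0.4, 0.3]
    - [0, 0, 0, 0, 0, 0.8, 0.3]
    - [0, 0, 0, 0, 0, 1.2, 0.3]
    - [0, 0, 0, 0, 0, 1.6, 0.3]

```text
clock: 8.82
eef_pos: [0.5785, 0.1229, 0.0598]
tool_rot: [0.749, 0.663, -0.001, 0.0]
wrist_force: [-8.1, -2.5, 14.3]
finger_gap: 0.0476
finger_force: 53.4
```

Call:
step_arm:
  steps:
    - [0, 0, 0, 0, 0, 0.4, 0.3]
    - [0, 0, 0, 0, 0, 0.8, 0.3]
    - [0, 0, 0, 0, 0, 1.0, 0.3]

```text
clock: 9.2
eef_pos: [0.5783, 0.1229, 0.0592]
tool_rot: [0.804, 0.595, -0.001, -0.0]
wrist_force: [-6.5, -2.6, 6.9]
finger_gap: 0.0477
finger_force: 52.6
```

```bash
python3 -c "
from h import *
s=ctrl.sense();print(s['torque'],s['joint_positions'],s['eef_pos'],s['wrist_force'])"
```

```text
[-0.46931651  1.19227046  0.03869917] [-0.20790605  0.69638341 -0.1456623   2.03345225  0.22732318  0.42869997
 -0.82337631] [0.57832239 0.12285781 0.05916784] [-6.54337322 -2.62657303  6.92783283]
```

Call:
step_arm:
  steps:
    - [0, 0, 0, 0, 0, 0.3, 0.3]
    - [0, 0, 0.02, 0, 0, 0.4, 0.3]
    - [0, 0, 0.03, 0, 0, 0.4, 0.3]
    - [0, 0, 0.03, 0, 0, 0.4, 0.3]

```text
clock: 9.7
eef_pos: [0.5783, 0.1229, 0.0571]
tool_rot: [0.823, 0.567, -0.001, -0.0]
wrist_force: [-5.7, -1.7, 5.0]
finger_gap: 0.0478
finger_force: 52.5
```

```bash
python3 -c "
from h import *
s=ctrl.sense();print(s['torque'],s['eef_pos'],s['wrist_force'])"
```

```text
[-0.41049791  1.12839526 -0.03244363] [0.5782763  0.12285392 0.05706384] [-5.70557282 -1.70581777  4.97886432]
```

Call:
step_arm:
  steps:
    - [0, 0, 0.03, 0, 0, 0, 0.3]
    - [0, 0, 0.06, 0, 0, 0, 0.3]
    - [0, 0, 0.08, 0, 0, 0, 0.3]
    - [0, 0, 0.08, 0, 0, 0, 0.3]

```text
clock: 10.2
eef_pos: [0.5783, 0.1229, 0.053]
tool_rot: [0.823, 0.567, -0.001, -0.0]
wrist_force: [-8.5, -1.9, 14.2]
finger_gap: 0.0476
finger_force: 53.5
```

Call:
step_arm:
  steps:
    - [0, 0, 0.02, 0, 0, 0, 0.3]
    - [0, 0, 0.03, 0, 0, 0, 0.3]
    - [0, 0, 0.03, 0, 0, 0, 0.3]
  force: 80

```text
clock: 10.58
eef_pos: [0.5784, 0.1229, 0.0528]
tool_rot: [0.823, 0.567, -0.001, 0.0]
wrist_force: [-13.2, -3.6, 32.7]
finger_gap: 0.0468
finger_force: 79.6
```

```bash
python3 - <<'E'
from h import *
s=ctrl.sense();print(s["eef_pos"],s["wrist_force"],s["torque"])
im=[]
for n in("top","side"):
    p=ctrl.snapshot(n); im.append(cv2.resize(p["color"][140:280,210:340] if n=="top" else p["color"][160:300,250:380],None,fx=3,fy=3))
    P=cloud(p,np.ones((400,640),bool)); near=np.linalg.norm(P[:,:2]-[.5785,.124],axis=1)<.028
    m=P[near&(P[:,2]>.055)&(P[:,2]<.1)]; print(n,len(m),np.histogram(m[:,2],np.arange(.055,.1,.003)))
cv2.imwrite("pics/c4.png",np.hstack(im))
E
```

```text
[0.57836896 0.1228809  0.05279941] [-13.17968783  -3.64235085  32.7007021 ] [-0.66908945  2.55359136 -0.02286555]
top 0 (array([0, 0, 0, 0, 0, 0, 0, 0, 0, 0, 0, 0, 0, 0, 0]), array([0.055, 0.058, 0.061, 0.064, 0.067, 0.07 , 0.073, 0.076, 0.079,
       0.082, 0.085, 0.088, 0.091, 0.094, 0.097, 0.1  ]))
side 451 (array([30, 29, 25, 32, 60, 87, 24, 21, 16, 24, 16, 44, 37,  1,  5]), array([0.055, 0.058, 0.061, 0.064, 0.067, 0.07 , 0.073, 0.076, 0.079,
       0.082, 0.085, 0.088, 0.091, 0.094, 0.097, 0.1  ]))
```

View pics/c4.png

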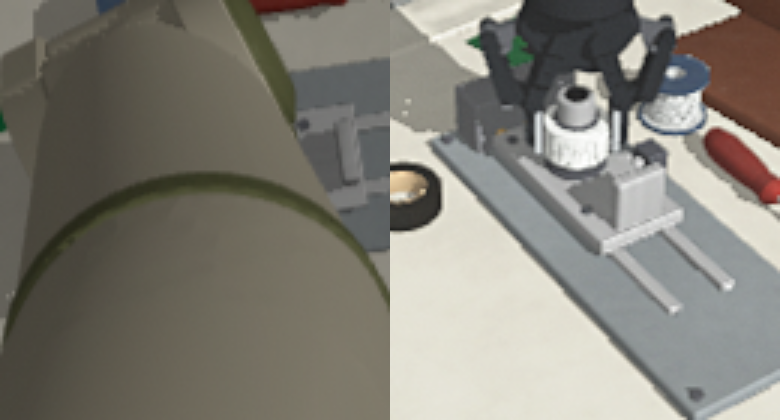

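The side picture shows the collar gripped and lower on its barrel: its top is at about 70 mm with the barrel still at 90 mm. The carriage is at the block, and the tape, spool and driver are untouched. I'll ease the push slightly and hold.

Call:
step_arm:
  steps:
    - [0, 0, -0.015, 0, 0, 0, 0.3]
    - [0, 0, -0.015, 0, 0, 0, 0.3]
    - [0, 0, -0.015, 0, 0, 0, 0.3]

```text
clock: 11.05
eef_pos: [0.5784, 0.1229, 0.053]
tool_rot: [0.823, 0.567, -0.001, 0.0]
wrist_force: [-9.9, -2.7, 23.7]
finger_gap: 0.0472
finger_force: 79.4
```

```bash
python3 - <<'E'
from h import *
p=ctrl.snapshot("side"); P=cloud(p,np.ones((400,640),bool)); near=np.linalg.norm(P[:,:2]-[.5785,.124],axis=1)<.024
m=P[near&(P[:,2]>.06)&(P[:,2]<.095)]; print(np.histogram(m[:,2],np.arange(.06,.095,.0015))[0])
print(ctrl.sense()["wrist_force"]); print(ctrl.hand_in())
E
```

```text
[ 2  2  2  7 11 11 48 40 24  9  6  9 11  4  8 12  5  6 13 22 33 19  0]
[-10.14216447  -2.80037067  23.62576836]
the job is handed in; nothing more can be done
None
```

I handed the job in at about 11 s with the carriage detented against the end block and the keyed collar held fully home under about 24 N; the spool, tape roll and screwdriver were not touched. No verdict came back.

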